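Clip, rub and unclip a finish sample

ROBOT

A 7-joint arm with a two-finger parallel gripper is mounted at the origin on the work surface. World frame = base frame: x ahead of the robot, y to its left, z up, the work surface at z = 0. Lengths are in m, angles in rad, forces in N, time in s.
With the tool pointing down it reaches from about 0.4 to 0.85 m from the base axis. Payload 4.5 kg.
Tool frame: the origin (TCP) lies at the very end of the fingers, on their centre line; the grasp point (between the pads) lies 19 mm behind it; z points along the fingers, y is the line along which they close (so a half turn about z gives the same grasp; the last joint's range is limited). The gripper opens to 88 mm and grips with 3 to 60 N. Pads are 18 mm wide; open, the fingers measure 123 mm over their backs; the gripper's body (75 mm by 187 mm) begins 45 mm behind the grasp point.
Start: joints at [0.034, 0.689, -0.195, 1.565, 0.157, 0.902, -0.215], TCP at [0.625, 0, 0.239] pointing down, gripper open.
Joint ranges: [-3.01, 3.01], [-0.46, 2.08], [-1.47, 1.51], [0.13, 2.56], [-1, 4.14], [0.04, 2.09], [-2.66, 2.66]. Speed limits (rad/s): [2.57, 2.57, 3.14, 3.14, 3.14, 3.14, 3.14].

INTERFACE

Orientations are given as a unit quaternion [x, y, z, w].
In Python, from plant import r, optics gives the robot as it stands.
- The arm moves only by the tool servo_tool, never from a script. Its arguments are lists of equal length, an entry for each row: "translation": the shift along the tool's x, y, z in m, a list of three; "turn": the turn, a rotation vector about the tool's x, y, z in rad, a list of three. In form: {"translation": [[dx, dy, dz], ...], "turn": [[rx, ry, rz], ...]}. A call has 1 to 10 rows; each row shifts and turns the commanded pose from where the row before left it, along the tool's axes as they then stand; what a row does not reach is not made up. A row lasts 1/8 s, in which the tool goes at most 62.5 mm and 10.7 degrees, less where a joint would pass 70% of its speed; a pose out of reach is approached as far as the arm can. A call is refused whole if a number of a shift passes 0.0625 or a number of a turn 0.188, either way. A call with a gripper value outside its range is refused whole. "grip" is the opening, from 0 (shut) to 1 (fully open), set as the call begins (left out, the last holds). The fingers move at their own pace and stop on an object; "grip_force" is the grip in N (left out, the last holds). Time passes only in rows, so rows that do not move let the fingers close. It gives the time, the measured TCP pose, the force, the opening and the grip force at its end, in the units of the state.
- r.get_state(): the state, without advancing time (a new reading comes with each control period).
- optics.snapshot(name): name is "scene" or "side" or "wrist"; returns a dict with "img" (400x640x3 uint8, red, green, blue), "z_map" (400x640 float32, m along the optical axis (not along the pixel's ray), 0 where there is no reading), "mtx" (3x3 intrinsics, pixels), "R" (3x3) and "t" (3): a world point X has camera coordinates R X + t. Camera axes: x right, y down, z forward; pixel columns grow to the right and rows downward; lengths in m; the calibration is good to about 2 mm. A picture is of the moment at which its call begins.
- r.finish_job(): hands the job in; it is judged then, once.
The state is a dict: "clock": time; "q": joint angles; "qd": joint speeds; "joint_torque": joint torques, N m; "tool_pos": TCP position; "eef_rot": TCP orientation; "contact_force": force on the tool from outside, world axes, zero at the start; "moment": the same for the moment, N m; "opening": opening from 0.0 (shut) to 1.0 (fully open); "finger_force": force on a finger pad.
Only numpy, scipy, OpenCV 4.12 (cv2) and the standard library are available. Lean on these libraries where they do the work, as an engineer would, in place of code of your own. Each camera call takes 0.05 s, during which the arm holds its last target. There are 200 camera calls.

TASK

Rub down the orange sample board in the brown wooden jig: first swing the spring clip by its red knob until it stops square across the board's far edge, then squeeze the carriage's yellow lock tab, slide the carriage to the stop at the other end of its rail and let the tab spring out so that it locks there. Finally swing the clip right back, so that it is well clear of the board again. Keep the board in its nest, stay clear of the light fitting that hangs over the clip, and leave the other things on the bench where they are.

Things in the scene. Friction and masses are not known exactly. Their poses are not given: they have to be found in the camera images.
- jig: Brown wooden finish-sample jig fixed to the bench: base 240 x 400 x 18 mm (jig x -115 to 125, y -200 to 200). Origin on the bench top, below the middle of the board's nest; x points roughly towards the robot (within 0.25 rad), across the board, y along the rail to the robot's right, z up. Place and yaw differ. Positions called 'jig' below are in this frame, in mm.
- board: Sample board with an orange painted face, 90 (jig x) by 140 (jig y) by 12 mm, lying loose in the nest on the jig base (4 mm high wooden strips around it, 1.5 mm play). Origin at the centre of its underside, 18 mm above the bench. Its top is 30 mm above the bench, its far edge (the clip's side) at jig x = -45.
- light: White LED batten, 28 (jig x) x 400 (jig y) x 22 mm, on two 20 x 12 mm posts at jig (-85, +-190). Origin at the centre of its underside, jig (-85, 0, 198). It hangs over the swing of the clip's knob, so a vertical gripper body does not fit there; a tool whose body leans back towards the robot (jig +x) by 30 to 45 degrees does. Not to be pushed against.
- clip_pivot (a point): The clip's pivot axis (vertical steel screw) at jig (-93, -30), given at the height of the middle of the red knob, 64 mm above the bench. The screw's head ends 52 mm above the bench.
- clip_knob (a point): Middle of the clip's red knob: upright, round, 14 mm diameter, from 46 to 80 mm above the bench, this point at 64 mm and 60 mm from the pivot axis. It stands on the end of the clip's blade and turns with it.
- blade: The clip's steel blade, 14 mm wide, 43.5 to 46.5 mm above the bench; origin on the pivot axis 42 mm above the bench, x along the blade. Under the knob a black ball foot, 18 mm diameter, reaches down to 29 mm above the bench: swung over the board's edge it rides up 1 mm by itself and presses down with about 3 N (5 to 8 N sideways at the knob while riding up). The blade can give 8 mm upwards.
- clip (a joint): Swing of the spring clip, rad. 0 = at its stop, pointing along jig +x (towards the robot), square across the board's far edge, ball foot 12 mm inside the edge; grows as it swings clear towards jig +y (counter-clockwise from above) to a stop at 1.7. Knob at pivot + 60 mm * (cos, sin) in jig x, y. The ball is off the board beyond about 0.87. Stays where it is left (friction 0.7 N at the knob).
- carriage (a joint): Travel of the rubbing carriage along the rail towards jig +y, m: 0 to 0.200 (end stop). Starts between 0 and 0.015. With the lock tab out, the tab's tooth stops it at 0.025; beyond 0.186 the tab can spring out again and lock it at the far end. Needs about 2 N, plus up to 3 N of pad drag over the board.
- lock_tab (a joint): Squeeze of the yellow lock tab, m, towards +x of the jig: 0 = out (locking), 0.009 = fully in. The carriage is free when it is in by more than 0.0045. Spring 3 N out to 7.5 N fully in.
- handle (a point): Grip point of the carriage, 84 mm above the bench, at jig (97.5, -85 + travel): midway between the outer faces of the squeezed pair of upright plates. Near plate (robot's side): blue, fixed, 34 mm wide along jig y, 8 mm thick, outer face 19.5 mm from this point in jig +x, top 99 mm above the bench. The blue block below the plates ends 58 mm above the bench.
- tab_face (a point): Middle of the outer (far side, jig -x) face of the yellow lock tab, 84 mm above the bench: upright plate 30 mm wide along jig y, 8 mm thick, top 99 mm above the bench. Over tab and blue plate: 48 mm at rest, 39 mm squeezed. Beyond it (jig -x) the steel tooth and the aluminium lock bar (jig x 55 to 63) stay below 51 mm above the bench.
- pad: Grey sprung felt pad, 63 mm long along jig x and 16 mm wide, under an aluminium arm of the carriage whose top is 60 mm above the bench; it lies 24 mm to the jig -y side of the handle and rubs over the board as the carriage passes, riding up 1 mm by itself. Origin on the bench plane below the rail, moving with the carriage.
- cork_block: Cork sanding block 45 x 70 x 28 mm lying on the jig base's far right corner; origin under its centre.
- screw_tin: Small open steel tin, 48 mm diameter, 28 mm high, on the jig base's far left corner; origin under its centre.
- paint_can: Steel paint can with orange label, 76 mm diameter, 100 mm high, on the bench.
- glue_bottle: White glue bottle, 56 mm diameter, 130 mm high, on the bench.
- tape_measure: Yellow tape measure 70 x 34 x 62 mm, standing on the bench.
- spare_boards: Stack of three spare sample boards, about 125 x 165 x 36 mm, on the bench.
- brush: Paint brush lying on the bench.

How it is judged:
By the outcome, as a careful person would: the job done as asked, in the order asked, and still so for the second after the job is handed in, with the robot touching nothing.
It also fails if it takes over 67 s, if anything falls off the work surface, if the arm or the gripper's body presses on something with over 40 N, if the wrist force passes 120 N, or if a joint passes its speed limit or range.

## Working session

There is one attempt and no reset: what is moved stays moved. The work goes in short steps, Python scripts to look and compute and a tool call to move; the robot and the scene stay as the last step left them, time stands still between calls to the robot, and variables do not carry over. Pictures are saved under pics/ and viewed, at most 10 in all, crops included, and the job is handed in when it is done.

Besides the shell and the picture viewer there is one more tool, called after "Emit:" in YAML: its name, and indented under it one key for each argument. servo_tool: Moves the arm, as the interface text tells. Its arguments: {"type":"object","properties":{"translation":{"type":"array"},"turn":{"type":"array"},"grip":{"type":"number"},"grip_force":{"type":"number"}},"required":["translation","turn"]}

```bash
ls; mkdir -p pics; python3 - <<'E'
from plant import r, optics
import cv2,numpy as np
for n in ("scene","side"):
    s=optics.snapshot(n); cv2.imwrite(f"pics/{n}0.png",s["img"][:,:,::-1]); np.savez(f"{n}0.npz",**s)
    print(n,s["mtx"].tolist(),s["R"].round(3).tolist(),s["t"])
s=r.get_state();print(s)
E
```

```text
pics
scene [[500.07542954967175, 0.0, 324.12970057428856], [0.0, 500.07542954967175, 202.18894321779916], [0.0, 0.0, 1.0]] [[-0.627, 0.779, -0.019], [0.44, 0.334, -0.833], [-0.643, -0.531, -0.552]] [ 0.34265875 -0.12331084  1.87850622]
side [[473.78039691470974, 0.0, 319.54277988769866], [0.0, 473.78039691470974, 197.97464699832233], [0.0, 0.0, 1.0]] [[-0.821, -0.57, -0.015], [-0.401, 0.596, -0.695], [0.405, -0.565, -0.719]] [0.45166228 0.31690301 1.14572488]
{'clock': 0.1, 'q': array([ 0.03380918,  0.68986419, -0.1945319 ,  1.56622348,  0.15728694,
        0.90250919, -0.21512252]), 'qd': array([ 5.93390076e-04, -3.68381231e-03, -5.09122877e-04, -1.37177102e-03,
        4.40622553e-04, -9.62951736e-05,  9.37769104e-04]), 'joint_torque': array([-3.08775299e-03, -5.28501892e+01, -1.27141513e+00, -1.53837240e+01,
       -5.25604945e-02,  1.96265515e-03,  5.71585565e-05]), 'tool_pos': array([ 6.24439142e-01, -4.01428095e-05,  2.38017363e-01]), 'eef_rot': array([ 7.07091141e-01,  7.07121961e-01, -6.06633012e-04, -5.32465827e-04]), 'contact_force': array([-0.26615004,  0.51448997,  0.47580072]), 'moment': array([0.001375  , 0.01556511, 0.02795736]), 'finger_force': 0.0, 'opening': 1.0001335586132094}
```

View pics/scene0.png

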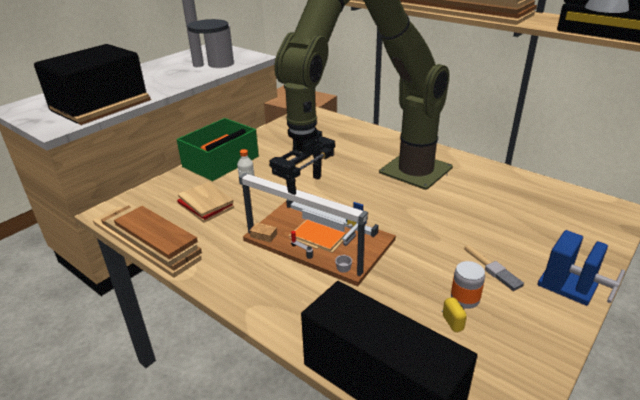

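View pics/side0.png

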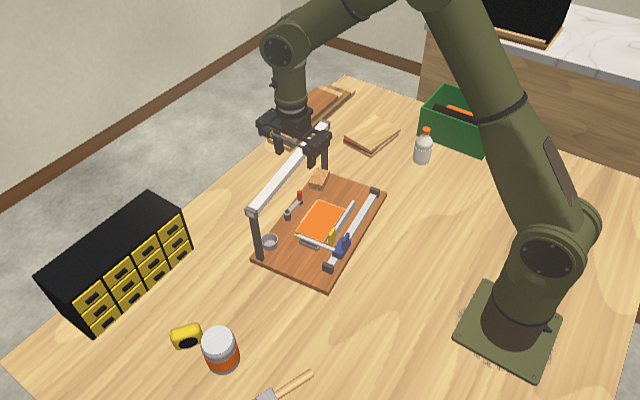

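Scene shows the jig from its far side: orange board (318,235), red knob (293,237), light batten above. Side shows board (320,222), knob (299,196), yellow tab (332,236), blue plate (343,245), base corners near (375,180), (330,292), (251,259).

```bash
cat > h.py <<'E'
import numpy as np, cv2
def ray(s,uv,z):
    uv=np.atleast_2d(uv).astype(float); d=np.c_[uv,np.ones(len(uv))]@np.linalg.inv(s["mtx"]).T@s["R"]
    c=-s["R"].T@s["t"]; return c+d*((z-c[2])/d[:,2])[:,None]
def cloud(s):
    v,u=np.mgrid[0:400,0:640]; d=np.stack([u,v,np.ones_like(u)],-1)@np.linalg.inv(s["mtx"]).T
    return (d*s["z_map"][...,None]-s["t"])@s["R"]
def hsv(s): return cv2.cvtColor(np.ascontiguousarray(s["img"]),cv2.COLOR_RGB2HSV)
def mask(s,lo,hi): return cv2.inRange(hsv(s),np.array(lo),np.array(hi))
E
python3 - <<'E'
from h import *
for n in("side","scene"):
    s=dict(np.load(n+"0.npz")); P=cloud(s); H=hsv(s)
    roi=(P[...,0]>.4)&(P[...,0]<1.0)&(abs(P[...,1])<.35)&(s["z_map"]>0)
    print(n)
    for nm,lo,hi,z0,z1 in(("orange",(5,180,150),(16,255,255),.024,.036),("base",(3,60,40),(15,255,230),.01,.025),("red",(0,170,90),(4,255,255),.04,.09),("yellow",(22,150,100),(32,255,255),.04,.11),("blue",(105,100,50),(125,255,255),.04,.11),("batten",(0,0,120),(180,40,255),.19,.24)):
        m=(cv2.inRange(H,np.array(lo),np.array(hi))>0)&roi&(P[...,2]>z0)&(P[...,2]<z1)
        q=P[m]
        if len(q)<4: print(nm,len(q));continue
        v,u=np.nonzero(m)
        if nm in("orange","base"): q=ray(s,np.c_[u,v],.03 if nm=="orange" else .018)
        R=cv2.minAreaRect((q[:,:2]*1000).astype(np.float32))
        print(nm,len(q),"mean",q.mean(0).round(4),"uv",u.mean().round(1),v.mean().round(1),"z",q[:,2].min().round(3),q[:,2].max().round(3),"rect",np.round(R[0],1),np.round(R[1],1),round(R[2],2))
E
```

```text
side
orange 987 mean [ 0.5583 -0.0145  0.03  ] uv 319.8 220.2 z 0.03 0.03 rect [559.  -16.2] [ 83.7 132.5] 7.43
base 5438 mean [0.5442 0.0146 0.018 ] uv 317.4 233.4 z 0.018 0.018 rect [666.8 -52. ] [462.4 508.7] 7.13
red 13 mean [ 0.6441 -0.0335  0.0756] uv 299.0 193.1 z 0.05 0.083 rect [644.7 -33.4] [11.4  7.6] 12.66
yellow 543 mean [0.756  0.2691 0.077 ] uv 196.0 243.9 z 0.04 0.11 rect [654.4 176. ] [452.2  72.1] 40.8
blue 44 mean [0.4465 0.0475 0.0741] uv 341.1 241.5 z 0.055 0.102 rect [445.7  46.4] [26.2 55.1] 6.46
batten 1135 mean [0.6313 0.0518 0.2185] uv 279.6 176.9 z 0.198 0.227 rect [641.9  -5.6] [ 31.4 402.9] 7.28
scene
orange 740 mean [ 0.5593 -0.0108  0.03  ] uv 318.6 233.5 z 0.03 0.03 rect [559.7 -13.3] [ 84.9 135.1] 6.65
base 3557 mean [0.5887 0.0094 0.018 ] uv 318.4 244.8 z 0.018 0.018 rect [713.8 -77.2] [525.1 583.1] 8.58
red 32 mean [ 0.6495 -0.0305  0.0671] uv 293.0 235.7 z 0.05 0.08 rect [647.5 -32.2] [19.   9.1] 51.71
yellow 20 mean [0.4801 0.0535 0.0546] uv 351.4 222.2 z 0.046 0.063 rect [479.5  54.4] [ 8.2 27.3] 6.27
blue 45 mean [0.4394 0.0482 0.091 ] uv 358.0 205.6 z 0.081 0.097 rect [437.4  47.2] [13.2 31. ] 13.61
batten 1401 mean [0.648  0.0099 0.2133] uv 303.0 197.9 z 0.191 0.24 rect [653.3  -5.2] [ 53.  394.2] 6.95
```

```bash
python3 - <<'E'
from plant import r, optics
from h import *
s=optics.snapshot("wrist"); cv2.imwrite("pics/w0.png",s["img"][:,:,::-1]); np.savez("wrist0.npz",**s)
print(-s["R"].T@s["t"],s["R"].round(3).tolist())
for n in("side","scene"):
    s=dict(np.load(n+"0.npz")); P=cloud(s)
    m=((mask(s,(3,60,40),(15,255,230))>0)&(P[...,2]>.012)&(P[...,2]<.024)).astype(np.uint8)
    k,l,st,c=cv2.connectedComponentsWithStats(m); 
    for i in np.argsort(-st[1:,4])[:3]+1:
        v,u=np.nonzero(l==i);q=ray(s,np.c_[u,v],.018)*1000
        print(n,st[i],cv2.minAreaRect(q[:,:2].astype(np.float32)))
E
```

```text
[0.62520739 0.08539209 0.38431961] [[1.0, 0.0, -0.001], [0.001, -0.947, 0.322], [-0.001, -0.322, -0.947]]
side [ 249  172  138  121 5252] ((552.2520141601562, -16.865264892578125), (242.88912963867188, 405.59930419921875), 7.186861038208008)
side [343 139  38  17  97] ((640.586669921875, -366.386474609375), (129.92149353027344, 55.28132247924805), 16.034093856811523)
side [211 358  28  15  49] ((488.07452392578125, 459.9480285644531), (63.353057861328125, 20.277374267578125), 58.6013069152832)
scene [ 243  201  153   82 3270] ((558.849853515625, -11.176483154296875), (245.9613494873047, 401.88555908203125), 7.146590709686279)
scene [451 290  30  15  61] ((534.7566528320312, 451.53125), (34.113040924072266, 75.27596282958984), 11.670356750488281)
scene [213 204  20   8  40] ((631.2179565429688, -359.624267578125), (19.1435604095459, 68.68399810791016), 79.07554626464844)
```

View pics/w0.png

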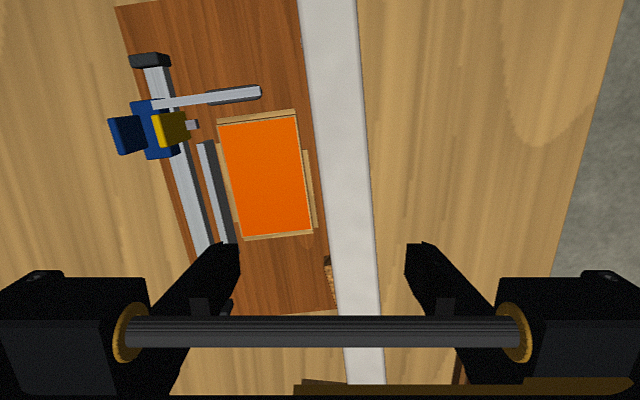

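```bash
python3 - <<'E'
from h import *
s=dict(np.load("wrist0.npz")); P=cloud(s)
a=np.deg2rad(7.2)
for nm,lo,hi,z in(("orange",(5,180,150),(16,255,255),.03),("yellow",(22,150,60),(32,255,255),.099),("blue",(100,100,30),(130,255,255),.099)):
    m=mask(s,lo,hi); 
    if nm!="orange":
        for t in (.095,.04): 
            mm=(m>0)&(P[...,2]>t)&(P[...,1]<.3)&(P[...,0]<.6); q=P[mm]*1000; 
            top=q[q[:,2]>93]; print(nm,len(q),len(top), cv2.minAreaRect(top[:,:2].astype(np.float32)),q[:,2].max())
    else:
        k,l,st,c=cv2.connectedComponentsWithStats(m); i=1+np.argmax(st[1:,4]); v,u=np.nonzero(l==i);q=ray(s,np.c_[u,v],z)*1000
        R=cv2.minAreaRect(q[:,:2].astype(np.float32)); print(R)
        print("cloud z",np.median(P[l==i][:,2]))
E
```

```text
((559.1621704101562, -13.599090576171875), (86.89319610595703, 136.95066833496094), 7.155506134033203)
cloud z 0.03079821219854867
yellow 291 291 ((519.2661743164062, 37.0059814453125), (27.606229782104492, 106.94342803955078), 70.32041931152344) 319.5838057625022
yellow 716 310 ((519.2661743164062, 37.0059814453125), (27.606229782104492, 106.94342803955078), 70.32041931152344) 319.5838057625022
blue 357 357 ((503.5633544921875, 43.323646545410156), (39.66948699951172, 143.848388671875), 83.74930572509766) 326.9321993909404
blue 1942 388 ((503.5633544921875, 43.323646545410156), (39.66948699951172, 143.848388671875), 83.74930572509766) 326.9321993909404
```

```bash
cat >> h.py <<'E'
a=np.deg2rad(7.16); O=np.array([.5592,-.0140,0]); J=np.array([[-np.cos(a),np.sin(a),0],[-np.sin(a),-np.cos(a),0],[0,0,1]])
def w2j(p): return (np.asarray(p)-O)@J
def j2w(p): return O+J@np.asarray(p)
E
python3 - <<'E'
from h import *
s=dict(np.load("wrist0.npz")); P=cloud(s); G=w2j(P)*1000
for nm,lo,hi in(("yellow",(22,150,60),(32,255,255)),("blue",(100,100,30),(130,255,255))):
    q=G[(mask(s,lo,hi)>0)&(abs(G[...,2]-98)<4)&(G[...,1]<0)]; print(nm,len(q),np.percentile(q,[3,50,97],axis=0).round(1).tolist())
for n in("scene","side"):
    s=dict(np.load(n+"0.npz")); G=w2j(cloud(s))*1000
    for nm,m in(("red",((mask(s,(0,150,60),(5,255,255))|mask(s,(174,150,60),(180,255,255)))>0)&(abs(G[...,2]-64)<22)&(abs(G[...,0]+60)<60)&(abs(G[...,1])<90)),):
        v,u=np.nonzero(m); q=w2j(ray(s,[[u.mean(),v.mean()]],.064))*1000
        print(n,len(u),u.mean(),v.mean(),v.min(),v.max(),q, "ang",np.arctan2(q[0,1]+30,q[0,0]+93), G[m].mean(0))
    w=(abs(G[...,2]-205)<25)&(abs(G[...,0]+85)<40)&(abs(G[...,1])<230)&(mask(s,(0,0,120),(180,40,255))>0);q=G[w];print("batten",np.percentile(q,[2,50,98],axis=0).round(1).tolist())
E
```

```text
yellow 296 [[69.2, -89.0, 95.3], [71.9, -75.7, 98.9], [75.9, -61.9, 100.6]]
blue 369 [[109.1, -90.7, 94.7], [111.4, -75.4, 98.7], [115.8, -60.2, 100.5]]
scene 35 293.0857142857143 235.88571428571427 231 241 [[-85.05438346  29.284079    64.        ]] ang 1.4375641467598537 [-87.56449013  27.39675059  66.36736967]
batten [[-100.6, -182.5, 197.8], [-94.7, -24.8, 216.4], [-71.5, 184.8, 220.9]]
side 42 299.1666666666667 195.0952380952381 191 200 [[-83.45731883  32.75656637  64.        ]] ang 1.4198936026371536 [-81.14184698  29.0574555   68.38782809]
batten [[-95.2, -196.8, 203.1], [-78.8, -72.5, 220.5], [-68.6, 191.6, 224.5]]
```

Wrist shows board (265,178), tab (172,130), blue plate (127,135). Travel is about 9 mm and the clip about 1.43 rad. Next I lift back and lean the tool.

Emit:
servo_tool:
  translation:
    - [0, -0.04, -0.02]
    - [0, -0.04, -0.02]
    - [0, -0.04, -0.02]
    - [0, -0.03, -0.02]
    - [0, 0, 0]
    - [0, 0, 0]
    - [0, 0, 0]
    - [0, 0, 0]
    - [0, 0, 0]
    - [0, 0, 0]
  turn:
    - [0, 0, 0]
    - [0, 0, 0]
    - [0, 0, 0]
    - [0, 0, 0]
    - [0, 0, -0.17]
    - [0, 0, -0.17]
    - [0, 0, -0.17]
    - [0, 0, -0.17]
    - [0, 0, -0.17]
    - [0, 0, -0.17]
  grip: 0.45
  grip_force: 20

```text
clock: 1.4
tool_pos: [0.4748, -0.0001, 0.3186]
eef_rot: [0.269, 0.963, -0.0, -0.0]
contact_force: [-0.1, 0.2, 0.2]
opening: 0.452
finger_force: 0.0
```

Emit:
servo_tool:
  translation:
    - [0, 0, 0]
    - [0, 0, 0]
    - [0, 0, 0]
    - [0, 0, 0]
    - [0, 0, 0]
    - [0, 0, 0]
    - [0, 0, 0]
    - [0, 0, 0]
    - [0, 0, 0]
  turn:
    - [0, 0, -0.17]
    - [0, 0, -0.17]
    - [0, 0, -0.17]
    - [0, 0, -0.166]
    - [0, -0.165, 0]
    - [0, -0.165, 0]
    - [0, -0.165, 0]
    - [0, -0.165, 0]
    - [0, 0, 0]

```text
clock: 2.52
tool_pos: [0.4641, -0.0102, 0.3068]
eef_rot: [-0.061, 0.972, -0.002, 0.226]
contact_force: [0.3, -0.1, 0.3]
opening: 0.451
finger_force: 0.0
```

```bash
cat >> h.py <<'E'
from scipy.spatial.transform import Rotation as Rt
def pose(s): return np.array(s["tool_pos"]),Rt.from_quat(s["eef_rot"])
def leanR(t):  # tool axes as columns, jig->world
    c,n=np.cos(t),np.sin(t); return Rt.from_matrix(J@np.array([[c,0,-n],[0,-1,0],[-n,0,-c]]))
def plan(s,p,R):
    q,Q=pose(s); print("trans(tool now)",(Q.inv().apply(p-q)).round(4),"turn",(Q.inv()*R).as_rotvec().round(4),"trans(after turn)",R.inv().apply(p-q).round(4))
def knobp(th,z=.071,t=.66,back=0):
    g=j2w(np.array([-.093+.06*np.cos(th),-.03+.06*np.sin(th),z])); return g+leanR(t).apply([0,0,.019-back])
E
python3 - <<'E'
from plant import r
from h import *
s=r.get_state(); print(s["q"].round(3),s["tool_pos"],s["eef_rot"])
plan(s,knobp(1.43,back=.09),leanR(.66))
E
```

```text
[ 0.3    0.27  -0.5    2.329  0.987  0.207  0.604] [ 0.4640692  -0.01022883  0.30679456] [-0.06069444  0.97222403 -0.00190133  0.22603761]
trans(tool now) [-0.042  -0.0384  0.222 ] turn [-0.0304 -0.2051  0.0101] trans(after turn) [ 0.0036 -0.045   0.2247]
```

Emit:
servo_tool:
  translation:
    - [0, -0.01, 0.04]
    - [0, -0.01, 0.04]
    - [0, -0.01, 0.04]
    - [0, 0, 0]
    - [0, 0, 0]
    - [0, 0, 0]
  turn:
    - [0, 0, 0]
    - [0, 0, 0]
    - [0, 0, 0]
    - [-0.015, -0.1, 0.005]
    - [-0.015, -0.1, 0.005]
    - [0, 0, 0]

```text
clock: 3.28
tool_pos: [0.4926, -0.0368, 0.2498]
eef_rot: [-0.056, 0.952, 0.001, 0.302]
contact_force: [0.3, 0.5, 0.0]
opening: 0.449
finger_force: 0.0
```

```bash
python3 - <<'E'
from plant import r
from h import *
s=r.get_state(); print(s["q"].round(3),s["tool_pos"],s["eef_rot"])
plan(s,knobp(1.43,back=.09),leanR(.66))
E
```

```text
[ 0.555  0.529 -0.837  2.486  2.302  0.542 -0.64 ] [ 0.4925702  -0.036755    0.24982892] [-0.05556859  0.95173633  0.00141417  0.30184116]
trans(tool now) [-0.0194 -0.0093  0.1641] turn [-0.0356 -0.0477  0.0038] trans(after turn) [-0.0116 -0.0151  0.1644]
```

Emit:
servo_tool:
  translation:
    - [-0.005, -0.002, 0.03]
    - [-0.005, -0.002, 0.03]
    - [-0.005, -0.002, 0.03]
    - [-0.004, -0.003, 0.03]
    - [0, 0, 0.03]
    - [0, 0, 0]
    - [0, 0, 0]
  turn:
    - [0, 0, 0]
    - [0, 0, 0]
    - [0, 0, 0]
    - [0, 0, 0]
    - [0, 0, 0]
    - [-0.036, -0.048, 0.004]
    - [0, 0, 0]

```text
clock: 4.15
tool_pos: [0.597, -0.0391, 0.1387]
eef_rot: [-0.06, 0.944, 0.018, 0.323]
contact_force: [-0.6, 0.6, 0.1]
opening: 0.447
finger_force: 0.0
```

```bash
python3 - <<'E'
from plant import r,optics
from h import *
s=r.get_state(); print(s["q"].round(3),s["tool_pos"],s["eef_rot"])
plan(s,knobp(1.43,back=.0),leanR(.66))
w=optics.snapshot("wrist"); cv2.imwrite("pics/w1.png",w["img"][:,:,::-1]); np.savez("w1.npz",**w)
G=w2j(cloud(w))*1000
m=((mask(w,(0,150,40),(5,255,255))|mask(w,(174,150,40),(180,255,255)))>0)&(abs(G[...,2]-64)<20)&(abs(G[...,1])<90)
v,u=np.nonzero(m); print(len(u),u.mean(),v.mean(),np.percentile(G[m],[3,50,97],axis=0).round(1).tolist())
E
```

```text
[ 0.517  0.904 -0.798  2.326  2.5    0.754 -0.622] [ 0.59702378 -0.03912086  0.13866194] [-0.05952846  0.94422765  0.01771021  0.32338346]
trans(tool now) [0.0018 0.0007 0.1032] turn [-0.0045 -0.0004  0.0025] trans(after turn) [0.0018 0.0002 0.1032]
662 321.1540785498489 194.06042296072508 [[-86.7, 23.1, 49.2], [-78.9, 29.3, 68.3], [-77.0, 35.2, 80.6]]
```

View pics/w1.png

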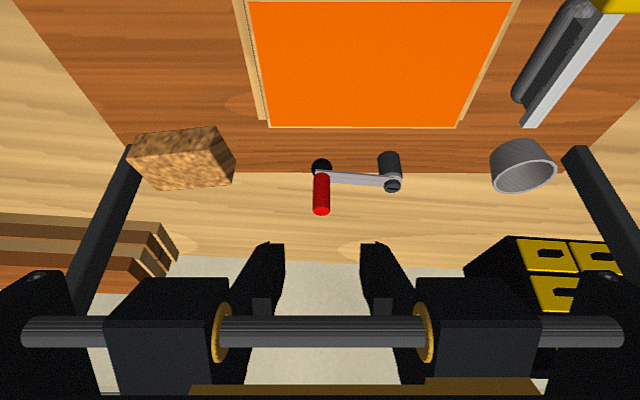

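The picture shows the red knob at (321,194), centred between the fingers, blade and pivot to its right, cork (180,158), tin (522,165) clear. I advance onto it.

Emit:
servo_tool:
  translation:
    - [0.001, 0, 0.025]
    - [0.001, 0, 0.025]
    - [0, 0, 0.025]
    - [0, 0, 0.018]
    - [0, 0, 0.01]
    - [0, 0, 0]
    - [0, 0, 0]
  turn:
    - [0, 0, 0]
    - [0, 0, 0]
    - [0, 0, 0]
    - [0, 0, 0]
    - [0, 0, 0]
    - [0, 0, 0]
    - [0, 0, 0]

```text
clock: 5.08
tool_pos: [0.6584, -0.0295, 0.0586]
eef_rot: [-0.06, 0.943, 0.02, 0.326]
contact_force: [-0.3, 0.1, 0.4]
opening: 0.451
finger_force: 0.0
```

```bash
cat > p.py <<'E'
from plant import r
from h import *
import sys
s=r.get_state(); print(s["q"].round(3),s["tool_pos"],s["eef_rot"],s["contact_force"])
g=s["tool_pos"]-Rt.from_quat(s["eef_rot"]).apply([0,0,.019]); g=w2j(g)*1000; print("grasp jig",g.round(1),"ang",np.arctan2(g[1]+30,g[0]+93),"rad",np.hypot(g[1]+30,g[0]+93))
E
python3 - <<'E'
from p import *
plan(s,knobp(1.437),leanR(.66))
E
```

```text
[ 0.463  1.092 -0.746  2.162  2.566  0.781 -0.58 ] [ 0.658371   -0.02947283  0.05859717] [-0.06027882  0.94327334  0.01984583  0.32589571] [-0.27105452  0.11062408  0.3626153 ]
grasp jig [-84.7  27.7  73.5] ang 1.4286654098626737 rad 58.2969100877927
trans(tool now) [ 0.0015 -0.0017  0.0022] turn [-0.0002  0.0052  0.0027] trans(after turn) [ 0.0015 -0.0018  0.0022]
```

Emit:
servo_tool:
  translation:
    - [0.001, -0.0017, 0.002]
    - [0, 0, 0]
    - [0, 0, 0]
    - [0, 0, 0]
    - [0, 0, 0]
    - [0, 0, 0]
  turn:
    - [0, 0, 0]
    - [0, 0, 0]
    - [0, 0, 0]
    - [0, 0, 0]
    - [0, 0, 0]
    - [0, 0, 0]
  grip: 0
  grip_force: 20

```text
clock: 5.82
tool_pos: [0.6595, -0.0323, 0.0559]
eef_rot: [-0.059, 0.943, 0.019, 0.326]
contact_force: [-0.6, -3.8, 2.7]
opening: 0.146
finger_force: 20.0
```

```bash
cat > arc.py <<'E'
from p import *
def arc(th0,th1,n):
    A=np.linspace(th0,th1,n+1); P=np.array([knobp(t) for t in A]); Q=pose(s)[1]
    print(Q.inv().apply(np.diff(P,axis=0)).round(4).tolist())
E
python3 - <<'E'
from arc import *
arc(1.437,.7,9);arc(.7,-.04,9)
E
```

```text
[ 0.466  1.098 -0.743  2.158  2.57   0.781 -0.578] [ 0.65946991 -0.03225503  0.05590493] [-0.0594523   0.94328037  0.01898687  0.3260783 ] [-0.57357283 -3.8243672   2.72569591]
grasp jig [-85.5  30.6  70.9] ang 1.4472903291514534 rad 61.02997630175867
[[0.0038, 0.0009, -0.003], [0.0037, 0.0012, -0.0029], [0.0036, 0.0016, -0.0029], [0.0035, 0.002, -0.0028], [0.0034, 0.0024, -0.0027], [0.0032, 0.0027, -0.0025], [0.003, 0.003, -0.0024], [0.0028, 0.0033, -0.0022], [0.0026, 0.0036, -0.0021]]
[[0.0024, 0.0039, -0.0019], [0.0021, 0.0041, -0.0017], [0.0018, 0.0043, -0.0015], [0.0015, 0.0045, -0.0012], [0.0012, 0.0047, -0.001], [0.0009, 0.0048, -0.0008], [0.0006, 0.0049, -0.0005], [0.0003, 0.0049, -0.0003], [-0.0, 0.0049, -0.0]]
```

Emit:
servo_tool:
  translation:
    - [0.0038, 0.0009, -0.003]
    - [0.0037, 0.0012, -0.0029]
    - [0.0036, 0.0016, -0.0029]
    - [0.0035, 0.002, -0.0028]
    - [0.0034, 0.0024, -0.0027]
    - [0.0032, 0.0027, -0.0025]
    - [0.003, 0.003, -0.0024]
    - [0.0028, 0.0033, -0.0022]
    - [0.0026, 0.0036, -0.0021]
  turn:
    - [0, 0, 0]
    - [0, 0, 0]
    - [0, 0, 0]
    - [0, 0, 0]
    - [0, 0, 0]
    - [0, 0, 0]
    - [0, 0, 0]
    - [0, 0, 0]
    - [0, 0, 0]

```text
clock: 6.95
tool_pos: [0.6186, -0.0198, 0.0556]
eef_rot: [-0.057, 0.944, 0.016, 0.326]
contact_force: [-3.0, -10.7, 3.9]
opening: 0.151
finger_force: 19.9
```

```bash
python3 - <<'E'
from arc import *
plan(s,knobp(.7),leanR(.66)); arc(.7,-.04,9)
E
```

```text
[ 0.452  1.112 -0.774  2.28   2.586  0.921 -0.642] [ 0.61858216 -0.0197657   0.05558558] [-0.05748827  0.943647    0.01614894  0.32552211] [ -3.03638896 -10.73125056   3.8590241 ]
grasp jig [-46.5  13.   70.5] ang 0.7456769110359197 rad 63.306917552394054
trans(tool now) [-0.0007  0.0045 -0.    ] turn [-0.009   0.0039 -0.0002] trans(after turn) [-0.0007  0.0045  0.    ]
[[0.0024, 0.0039, -0.0019], [0.0021, 0.0041, -0.0017], [0.0018, 0.0043, -0.0015], [0.0016, 0.0045, -0.0013], [0.0013, 0.0047, -0.001], [0.001, 0.0048, -0.0008], [0.0006, 0.0049, -0.0005], [0.0003, 0.0049, -0.0003], [0.0, 0.0049, -0.0]]
```

Emit:
servo_tool:
  translation:
    - [0.002, 0.005, -0.0016]
    - [0.0019, 0.005, -0.0015]
    - [0.0017, 0.0046, -0.0014]
    - [0.0015, 0.0045, -0.0012]
    - [0.0012, 0.0047, -0.001]
    - [0.0009, 0.0048, -0.0008]
    - [0.0006, 0.0049, -0.0005]
    - [0.0003, 0.0049, -0.0003]
    - [0, 0.0049, 0]
    - [0, 0, 0]
  turn:
    - [0, 0, 0]
    - [0, 0, 0]
    - [0, 0, 0]
    - [0, 0, 0]
    - [0, 0, 0]
    - [0, 0, 0]
    - [0, 0, 0]
    - [0, 0, 0]
    - [0, 0, 0]
    - [0, 0, 0]

```text
clock: 8.2
tool_pos: [0.5986, 0.0206, 0.0555]
eef_rot: [-0.058, 0.944, 0.015, 0.324]
contact_force: [-7.6, -13.0, 9.5]
opening: 0.148
finger_force: 20.0
```

```bash
python3 - <<'E'
from arc import *
plan(s,knobp(0),leanR(.66))
E
```

```text
[ 0.362  1.128 -0.802  2.342  2.54   1.039 -0.705] [0.59856884 0.02058265 0.05554146] [-0.05800294  0.94408328  0.01524477  0.32420674] [ -7.59830915 -12.96435873   9.49609658]
grasp jig [-31.7 -29.6  70.5] ang 0.006528252074534805 rad 61.293227522311184
trans(tool now) [-0.0013  0.0006  0.0004] turn [-0.0102  0.001   0.0013] trans(after turn) [-0.0013  0.0006  0.0004]
```

Emit:
servo_tool:
  translation:
    - [0, 0.004, 0]
    - [0, 0, 0]
    - [0, 0, 0]
  turn:
    - [0, 0, 0]
    - [0, 0, 0]
    - [0, 0, 0]

```text
clock: 8.57
tool_pos: [0.5986, 0.0208, 0.0555]
eef_rot: [-0.056, 0.944, 0.012, 0.325]
contact_force: [-7.2, -18.4, 11.8]
opening: 0.148
finger_force: 20.0
```

```bash
python3 - <<'E'
from arc import *
E
```

```text
[ 0.355  1.128 -0.801  2.343  2.533  1.049 -0.71 ] [0.59860858 0.02075424 0.0554768 ] [-0.05602219  0.94410703  0.01192423  0.32462476] [ -7.19722814 -18.41304036  11.77961343]
grasp jig [-31.8 -29.9  70.5] ang 0.0014762280932705473 rad 61.23671759442532
```

Emit:
servo_tool:
  translation:
    - [0, -0.004, 0]
    - [0, 0, 0]
    - [0, 0, 0]
    - [0, 0, -0.02]
    - [0, 0, -0.04]
    - [0, 0, -0.05]
    - [0, 0, -0.05]
    - [0, 0, -0.02]
    - [0, 0, 0]
  turn:
    - [0, 0, 0]
    - [0, 0, 0]
    - [0, 0, 0]
    - [0, 0, 0]
    - [0, 0, 0]
    - [0, 0, 0]
    - [0, 0, 0]
    - [0, 0, 0]
    - [0, 0, 0]
  grip: 0.45

```text
clock: 9.7
tool_pos: [0.5112, 0.017, 0.1851]
eef_rot: [-0.057, 0.944, 0.023, 0.325]
contact_force: [-0.5, -0.7, 0.6]
opening: 0.453
finger_force: 0.0
```

```bash
cat >> h.py <<'E'
def handR(): return Rt.from_matrix(J@np.array([[0,-1,0],[-1,0,0],[0,0,-1.]]))  # tool x=-jig y, tool y=-jig x
def handp(tr,z=.066): return j2w([.0975,-.085+tr,z])
E
python3 - <<'E'
from arc import *
from plant import optics
plan(s,handp(.0095,.2),handR())
w=optics.snapshot("wrist"); cv2.imwrite("pics/w2.png",w["img"][:,:,::-1])
G=w2j(cloud(w))*1000
m=((mask(w,(0,150,40),(5,255,255))|mask(w,(174,150,40),(180,255,255)))>0)&(abs(G[...,2]-64)<20)&(abs(G[...,1])<90)
print(m.sum(),np.percentile(G[m],[3,50,97],axis=0).round(1).tolist())
m=(mask(w,(5,180,150),(16,255,255))>0)&(abs(G[...,2]-30)<5); print(cv2.minAreaRect(G[m][:,:2].astype(np.float32)))
E
```

```text
[ 0.561  0.97  -1.316  2.56   2.12   1.179 -0.536] [0.51120436 0.01703955 0.18509498] [-0.05718648  0.94358842  0.02319848  0.32531897] [-0.50132069 -0.69211815  0.63263976]
grasp jig [ 55.5 -36.7 200.1] ang -0.045100736236722894 rad 148.6192666531423
trans(tool now) [ 0.0333  0.0387 -0.0447] turn [0.5243 0.5153 1.5038] trans(after turn) [ 0.0387 -0.0537 -0.0149]
458 [[-35.9, -36.1, 50.1], [-27.1, -30.4, 69.5], [-25.1, -24.1, 81.4]]
((-0.365814208984375, -1.3813095092773438), (86.42363739013672, 137.92398071289062), 1.3240878582000732)
```

View pics/w2.png

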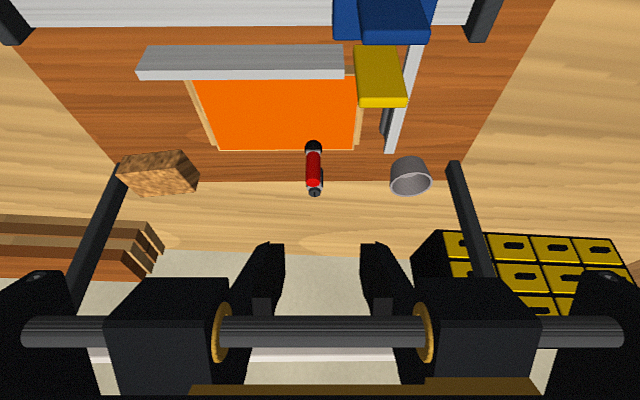

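Knob at (314,170) points square across the board, tab at (381,75), board in the nest. I go to the handle next.

Emit:
servo_tool:
  translation:
    - [-0.025, 0, -0.032]
    - [-0.025, 0, -0.032]
    - [0, 0, 0]
    - [0, 0, 0]
    - [0, 0, 0]
    - [0, 0, 0]
    - [0, 0, 0]
  turn:
    - [0, 0, 0]
    - [0, 0.1, 0]
    - [0, 0.14, 0]
    - [0, 0.14, 0]
    - [0, 0.14, 0]
    - [0, 0.14, 0]
    - [0, 0, 0]
  grip: 0.75

```text
clock: 10.62
tool_pos: [0.5123, 0.0113, 0.2581]
eef_rot: [-0.058, 0.998, -0.005, 0.025]
contact_force: [0.5, -0.6, -0.4]
opening: 0.749
finger_force: 0.0
```

```bash
python3 - <<'E'
from arc import *
plan(s,handp(.0095,.2),handR())
E
```

```text
[ 0.563  0.744 -1.202  1.896  0.847  1.064  0.693] [0.51227136 0.01125245 0.25814995] [-0.05782724  0.99800761 -0.00506446  0.02472204] [ 0.4594143  -0.60446    -0.43563104]
grasp jig [ 44.3 -31.2 277.1] ang -0.008443557800828363 rad 137.3442315267447
trans(tool now) [0.0572 0.0448 0.0548] turn [0.0279 0.0486 1.5612] trans(after turn) [ 0.0446 -0.0541  0.0581]
```

Now turn +1.56 about z, then translate.

Emit:
servo_tool:
  translation:
    - [0, 0, 0]
    - [0, 0, 0]
    - [0, 0, 0]
    - [0, 0, 0]
    - [0, 0, 0]
    - [0, 0, 0]
    - [0, 0, 0]
    - [0, 0, 0]
    - [0, 0, 0]
    - [0, 0, 0]
  turn:
    - [0, 0.05, 0]
    - [0, 0, 0.173]
    - [0, 0, 0.173]
    - [0, 0, 0.173]
    - [0, 0, 0.173]
    - [0, 0, 0.173]
    - [0, 0, 0.173]
    - [0, 0, 0.173]
    - [0, 0, 0.173]
    - [0, 0, 0.173]

```text
clock: 11.88
tool_pos: [0.5088, 0.0097, 0.2584]
eef_rot: [0.661, 0.75, -0.006, 0.005]
contact_force: [-0.2, 0.2, 0.1]
opening: 0.752
finger_force: 0.0
```

Emit:
servo_tool:
  translation:
    - [0.015, -0.02, 0]
    - [0.015, -0.02, 0]
    - [0.014, -0.014, 0]
    - [0, 0, 0]
    - [0, 0, 0]
  turn:
    - [0, 0, 0]
    - [0, 0, 0]
    - [0, 0, 0]
    - [0, 0, 0]
    - [0, 0, 0]

```text
clock: 12.5
tool_pos: [0.4509, 0.0463, 0.2585]
eef_rot: [0.659, 0.752, -0.006, 0.005]
contact_force: [-0.5, 0.6, -0.3]
opening: 0.754
finger_force: 0.0
```

```bash
python3 - <<'E'
from arc import *
from plant import optics
plan(s,handp(.0095),handR())
w=optics.snapshot("wrist"); cv2.imwrite("pics/w3.png",w["img"][:,:,::-1]); G=w2j(cloud(w))*1000
for nm,lo,hi in(("yellow",(22,150,40),(32,255,255)),("blue",(100,100,20),(130,255,255))):
    q=G[(mask(w,lo,hi)>0)&(abs(G[...,2]-98)<4)&(G[...,1]<0)]; print(nm,len(q),np.percentile(q,[3,50,97],axis=0).round(1).tolist() if len(q) else 0)
E
```

```text
[ 0.31   0.533 -0.803  2.016  0.542  0.821 -0.68 ] [0.45094434 0.04634499 0.25852417] [ 0.65929747  0.75184577 -0.0057681   0.00463812] [-0.49222358  0.55072746 -0.3431782 ]
grasp jig [ 99.8 -73.6 277.5] ang -0.22257302471296223 rad 197.72034135402993
trans(tool now) [0.0049 0.0029 0.1925] turn [-0.0025  0.0146  0.006 ] trans(after turn) [0.0021 0.0024 0.1925]
yellow 223 [[70.0, -89.9, 95.8], [73.8, -76.7, 99.1], [77.3, -62.3, 100.6]]
blue 229 [[110.4, -91.8, 95.5], [113.5, -76.3, 99.2], [116.6, -60.3, 100.4]]
```

Emit:
servo_tool:
  translation:
    - [0.001, 0.0025, 0]
    - [0, 0, 0.04]
    - [0, 0, 0.04]
    - [0, 0, 0.04]
    - [0, 0, 0.035]
    - [0, 0, 0.02]
    - [0, 0, 0]
    - [0, 0, 0]
  turn:
    - [-0.002, 0.015, 0.006]
    - [0, 0, 0]
    - [0, 0, 0]
    - [0, 0, 0]
    - [0, 0, 0]
    - [0, 0, 0]
    - [0, 0, 0]
    - [0, 0, 0]
  grip: 0.85

```text
clock: 13.55
tool_pos: [0.4535, 0.049, 0.0842]
eef_rot: [0.662, 0.75, 0.001, -0.001]
contact_force: [-0.5, 0.2, 0.2]
opening: 0.851
finger_force: 0.0
```

```bash
python3 - <<'E'
from arc import *
plan(s,handp(.009),handR())
E
```

```text
[ 0.063  0.8   -0.438  2.179  0.984  0.371 -1.078] [0.45347551 0.04899773 0.08417009] [ 6.61595479e-01  7.49859946e-01  6.83515493e-04 -1.00780802e-03] [-0.492643    0.15137796  0.2161364 ]
grasp jig [ 97.  -75.6 103.2] ang -0.23568440363854987 rad 195.44524930226706
trans(tool now) [ 0.0003 -0.0004  0.0182] turn [-0.0003 -0.0024 -0.0001] trans(after turn) [ 0.0003 -0.0005  0.0182]
```

Emit:
servo_tool:
  translation:
    - [0, 0, 0.01]
    - [0, 0, 0.008]
    - [0, 0, 0]
    - [0, 0, 0]
    - [0, 0, 0]
    - [0, 0, 0]
    - [0, 0, 0]
    - [0, 0, 0]
  turn:
    - [0, 0, 0]
    - [0, 0, 0]
    - [0, 0, 0]
    - [0, 0, 0]
    - [0, 0, 0]
    - [0, 0, 0]
    - [0, 0, 0]
    - [0, 0, 0]
  grip: 0
  grip_force: 30

```text
clock: 14.55
tool_pos: [0.4515, 0.0489, 0.0656]
eef_rot: [0.661, 0.75, -0.001, -0.002]
contact_force: [-6.0, 0.3, -2.5]
opening: 0.424
finger_force: 30.0
```

```bash
python3 - <<'E'
from arc import *
print(s["opening"]*88); plan(s,handp(.2),handR())
E
```

```text
[ 0.023  0.831 -0.374  2.19   1.05   0.314 -1.139] [0.45154161 0.04892215 0.0656031 ] [ 6.61209524e-01  7.50198708e-01 -6.14850199e-04 -1.86729466e-03] [-5.9619556   0.32296366 -2.52203731]
grasp jig [ 98.9 -75.8  84.6] ang -0.2343303749045053 rad 197.30404636141554
37.351281835606194
trans(tool now) [-0.1909  0.0013 -0.0008] turn [-0.0034 -0.002   0.001 ] trans(after turn) [-0.1909  0.0015 -0.0004]
```

Emit:
servo_tool:
  translation:
    - [-0.008, 0, 0]
    - [-0.012, 0, 0]
    - [-0.012, 0, 0]
    - [-0.012, 0, 0]
    - [-0.012, 0, 0]
    - [-0.012, 0, 0]
    - [-0.012, 0, 0]
    - [-0.012, 0, 0]
  turn:
    - [0, 0, 0]
    - [0, 0, 0]
    - [0, 0, 0]
    - [0, 0, 0]
    - [0, 0, 0]
    - [0, 0, 0]
    - [0, 0, 0]
    - [0, 0, 0]

```text
clock: 15.55
tool_pos: [0.463, -0.0421, 0.0656]
eef_rot: [0.661, 0.75, -0.0, -0.002]
contact_force: [-5.1, 2.1, 0.0]
opening: 0.429
finger_force: 30.0
```

```bash
python3 - <<'E'
from arc import *
print(s["opening"]*88); plan(s,handp(.2),handR())
E
```

```text
[ 0.255  0.842 -0.426  2.157  1.033  0.364 -0.916] [ 0.46303536 -0.04207544  0.06559744] [ 6.61102438e-01  7.50292570e-01 -2.06575230e-04 -2.14087340e-03] [-5.13909203  2.11241783  0.01865068]
grasp jig [98.9 15.9 84.6] ang 0.23495951734207063 rad 197.2747099334352
37.7207486914671
trans(tool now) [-0.0991  0.0013 -0.0007] turn [-0.0031 -0.0029  0.0013] trans(after turn) [-0.0991  0.0014 -0.0004]
```

Emit:
servo_tool:
  translation:
    - [-0.012, 0, 0]
    - [-0.012, 0, 0]
    - [-0.012, 0, 0]
    - [-0.012, 0, 0]
    - [-0.012, 0, 0]
    - [-0.012, 0, 0]
    - [-0.012, 0, 0]
    - [-0.01, 0, 0]
    - [-0.004, 0, 0]
    - [0, 0, 0]
  turn:
    - [0, 0, 0]
    - [0, 0, 0]
    - [0, 0, 0]
    - [0, 0, 0]
    - [0, 0, 0]
    - [0, 0, 0]
    - [0, 0, 0]
    - [0, 0, 0]
    - [0, 0, 0]
    - [0, 0, 0]

```text
clock: 16.8
tool_pos: [0.4754, -0.1401, 0.0656]
eef_rot: [0.662, 0.75, -0.001, -0.002]
contact_force: [-6.0, 0.5, 2.7]
opening: 0.433
finger_force: 30.0
```

```bash
python3 - <<'E'
from arc import *
print(s["opening"]*88); plan(s,handp(.2),handR())
E
```

```text
[ 0.499  0.87  -0.507  2.065  0.971  0.466 -0.638] [ 0.47542925 -0.14008377  0.06561733] [ 6.61654662e-01  7.49806794e-01 -7.34302870e-04 -1.53003931e-03] [-5.98285545  0.53087492  2.71486096]
grasp jig [ 98.8 114.7  84.6] ang 0.6463467779304193 rad 240.23026940328933
38.079128652168315
trans(tool now) [-0.0003  0.0013 -0.0004] turn [-0.0031 -0.0013 -0.0002] trans(after turn) [-0.0003  0.0013 -0.0004]
```

Near the stop with no force yet, so I push a few mm more to find it.

Emit:
servo_tool:
  translation:
    - [-0.003, 0, 0]
    - [-0.003, 0, 0]
    - [0, 0, 0]
    - [0, 0, 0]
  turn:
    - [0, 0, 0]
    - [0, 0, 0]
    - [0, 0, 0]
    - [0, 0, 0]

```text
clock: 17.3
tool_pos: [0.4754, -0.1402, 0.0656]
eef_rot: [0.66, 0.751, 0.002, -0.004]
contact_force: [-8.1, 11.2, 4.8]
opening: 0.432
finger_force: 30.0
```

Emit:
servo_tool:
  translation:
    - [0, 0, 0]
    - [0, 0, 0]
    - [0, 0, 0]
    - [0, 0, 0]
    - [0, 0, 0]
    - [0, 0, -0.02]
    - [0, 0, -0.05]
    - [0, 0, -0.05]
    - [0, 0, -0.05]
    - [0, 0, 0]
  turn:
    - [0, 0, 0]
    - [0, 0, 0]
    - [0, 0, 0]
    - [0, 0, 0]
    - [0, 0, 0]
    - [0, 0, 0]
    - [0, 0, 0]
    - [0, 0, 0]
    - [0, 0, 0]
    - [0, 0, 0]
  grip: 0.85

```text
clock: 18.55
tool_pos: [0.4798, -0.1459, 0.2386]
eef_rot: [0.662, 0.75, 0.002, 0.002]
contact_force: [0.2, 0.4, -0.5]
opening: 0.851
finger_force: 0.0
```

```bash
python3 - <<'E'
from arc import *
from plant import optics
plan(s,knobp(0,back=.12),leanR(.66))
w=optics.snapshot("wrist"); cv2.imwrite("pics/w4.png",w["img"][:,:,::-1]); G=w2j(cloud(w))*1000
for nm,lo,hi in(("yellow",(22,150,40),(32,255,255)),("blue",(100,100,20),(130,255,255))):
    q=G[(mask(w,lo,hi)>0)&(abs(G[...,2]-98)<4)]; print(nm,len(q),np.percentile(q,[3,50,97],axis=0).round(1).tolist() if len(q) else 0)
E
```

```text
[ 0.7    0.628 -0.806  1.918  0.6    0.848 -0.299] [ 0.47975788 -0.14585189  0.23859952] [0.66165256 0.74980564 0.001886   0.00195537] [ 0.16275752  0.41432548 -0.4690205 ]
grasp jig [ 95.4 120.9 257.6] ang 0.6754720575486224 rad 241.3592432785999
trans(tool now) [0.151  0.0658 0.0881] turn [-0.5128 -0.5121 -1.5094] trans(after turn) [0.0014 0.1509 0.11  ]
yellow 254 [[69.9, 100.7, 97.3], [73.7, 113.3, 99.1], [77.4, 128.3, 100.5]]
blue 272 [[109.7, 98.7, 97.2], [112.9, 114.0, 99.2], [116.5, 130.1, 100.8]]
```

View pics/w4.png

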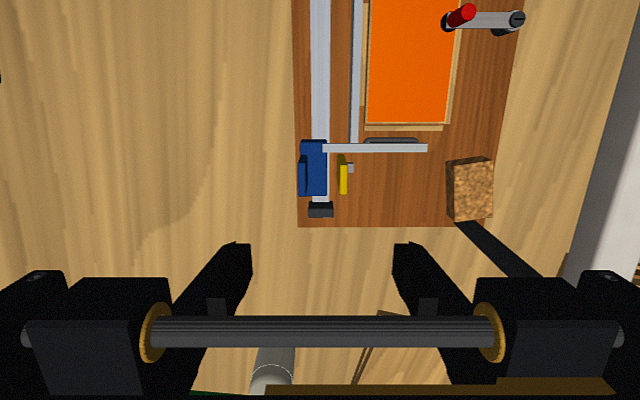

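Carriage at the stop: tab sprung out at (343,175), carriage at (314,165), knob (463,13) still square. I return to the knob by reversing my exit path.

Emit:
servo_tool:
  translation:
    - [0.04, 0.012, -0.01]
    - [0.04, 0.012, -0.01]
    - [0.04, 0.01, 0]
    - [0.031, 0, 0]
    - [0, 0, 0]
    - [0, 0, 0]
    - [0, 0, 0]
    - [0, 0, 0]
    - [0, 0, 0]
    - [0, 0, 0]
  turn:
    - [0, 0, 0]
    - [0, 0, 0]
    - [0, 0, 0]
    - [0, 0, 0]
    - [0, 0, -0.174]
    - [0, 0, -0.174]
    - [0, 0, -0.174]
    - [0, 0, -0.174]
    - [0, 0, -0.174]
    - [0, 0, -0.174]
  grip: 0.45
  grip_force: 20

```text
clock: 19.85
tool_pos: [0.4915, 0.0077, 0.2539]
eef_rot: [0.196, 0.981, 0.0, -0.002]
contact_force: [-0.3, -0.6, 0.5]
opening: 0.454
finger_force: 0.0
```

Emit:
servo_tool:
  translation:
    - [0, 0, 0]
    - [0, 0, 0]
    - [0, 0, 0]
    - [0, 0, 0]
    - [0, 0, 0]
    - [0, 0, 0]
    - [0, 0, 0]
    - [0, 0, 0]
    - [0, 0, 0]
  turn:
    - [0, 0, -0.174]
    - [0, 0, -0.174]
    - [0, 0, -0.174]
    - [0, -0.11, 0]
    - [0, -0.14, 0]
    - [0, -0.14, 0]
    - [0, -0.14, 0]
    - [0, -0.13, 0]
    - [0, 0, 0]

```text
clock: 20.98
tool_pos: [0.4915, 0.0006, 0.2506]
eef_rot: [-0.057, 0.959, 0.005, 0.278]
contact_force: [-0.8, -0.4, -0.6]
opening: 0.449
finger_force: 0.0
```

```bash
python3 - <<'E'
from arc import *
plan(s,knobp(0,back=.09),leanR(.66))
E
```

```text
[ 0.617  0.611 -1.149  2.441  1.889  0.696 -0.344] [0.49147626 0.00063158 0.25064905] [-0.0574373   0.95888078  0.0052201   0.27788733] [-0.8245667  -0.40475232 -0.58946507]
grasp jig [ 75.5 -23.4 266.7] ang 0.03897745350651263 rad 168.6345689054843
trans(tool now) [0.0195 0.0104 0.1335] turn [-0.0246 -0.0972  0.003 ] trans(after turn) [0.0324 0.007  0.1312]
```

Emit:
servo_tool:
  translation:
    - [0.005, 0.0025, 0.025]
    - [0.005, 0.0025, 0.025]
    - [0.005, 0.0025, 0.025]
    - [0.004, 0.0025, 0.025]
    - [0, 0, 0.02]
    - [0, 0, 0]
    - [0, 0, 0]
  turn:
    - [0, 0, 0]
    - [0, 0, 0]
    - [0, -0.03, 0]
    - [-0.01, -0.035, 0]
    - [-0.01, -0.035, 0]
    - [0, 0, 0]
    - [0, 0, 0]

```text
clock: 21.85
tool_pos: [0.5437, 0.0143, 0.1427]
eef_rot: [-0.058, 0.943, 0.017, 0.327]
contact_force: [0.0, 0.5, 0.2]
opening: 0.449
finger_force: 0.0
```

```bash
python3 - <<'E'
from arc import *
plan(s,knobp(0),leanR(.66))
E
```

```text
[ 0.491  1.016 -1.102  2.497  2.298  1.13  -0.591] [0.5436651  0.01425593 0.14273195] [-0.05844914  0.94294085  0.01691926  0.32735299] [0.03500884 0.54559813 0.17477771]
grasp jig [ 23.7 -30.1 157.6] ang -0.0009107620703073796 rad 116.65903003834045
trans(tool now) [0.0093 0.0008 0.1031] turn [-0.0071  0.0079  0.0013] trans(after turn) [0.0085 0.     0.1032]
```

Emit:
servo_tool:
  translation:
    - [0.009, 0, 0.01]
    - [0, 0, 0.025]
    - [0, 0, 0.025]
    - [0, 0, 0.025]
    - [0, 0, 0.015]
    - [0, 0, 0]
    - [0, 0, 0]
  turn:
    - [0, 0, 0]
    - [0, 0, 0]
    - [0, 0, 0]
    - [0, 0, 0]
    - [0, 0, 0]
    - [0, 0, 0]
    - [0, 0, 0]

```text
clock: 22.72
tool_pos: [0.598, 0.0208, 0.0596]
eef_rot: [-0.059, 0.943, 0.018, 0.328]
contact_force: [-0.5, 0.4, 0.2]
opening: 0.45
finger_force: 0.0
```

```bash
python3 - <<'E'
from arc import *
plan(s,knobp(0),leanR(.66))
E
```

```text
[ 0.465  1.214 -1.009  2.345  2.435  1.153 -0.513] [0.59804005 0.02079806 0.05959621] [-0.05876994  0.94256427  0.01762466  0.32834137] [-0.48609984  0.39236286  0.15741963]
grasp jig [-31.1 -29.8  74.5] ang 0.0033480417623581757 rad 61.92558724691444
trans(tool now) [0.0008 0.0003 0.0039] turn [-0.0056  0.0101  0.0015] trans(after turn) [0.0008 0.0003 0.0039]
```

Emit:
servo_tool:
  translation:
    - [0, 0, 0.004]
    - [0, 0, 0]
    - [0, 0, 0]
    - [0, 0, 0]
    - [0, 0, 0]
    - [0, 0, 0]
  turn:
    - [0, 0, 0]
    - [0, 0, 0]
    - [0, 0, 0]
    - [0, 0, 0]
    - [0, 0, 0]
    - [0, 0, 0]
  grip: 0
  grip_force: 25

```text
clock: 23.48
tool_pos: [0.6009, 0.0203, 0.0557]
eef_rot: [-0.058, 0.943, 0.017, 0.328]
contact_force: [-0.9, -3.4, 2.3]
opening: 0.144
finger_force: 25.0
```

```bash
python3 - <<'E'
from arc import *
print(s["opening"]*88);arc(0,.8,9);arc(.8,1.62,9)
E
```

```text
[ 0.465  1.222 -1.004  2.336  2.44   1.151 -0.509] [0.60091285 0.02033593 0.05565563] [-0.05799943  0.94263499  0.01697367  0.32830966] [-0.89762282 -3.44175813  2.3417737 ]
grasp jig [-33.9 -29.   70.5] ang 0.016758440598015203 rad 59.13832126581915
12.670142797885958
[[-0.0002, -0.0053, 0.0002], [-0.0006, -0.0053, 0.0005], [-0.0009, -0.0052, 0.0008], [-0.0013, -0.0051, 0.0011], [-0.0016, -0.0049, 0.0013], [-0.002, -0.0047, 0.0016], [-0.0023, -0.0045, 0.0018], [-0.0026, -0.0042, 0.0021], [-0.0029, -0.0039, 0.0023]]
[[-0.0032, -0.0036, 0.0026], [-0.0034, -0.0032, 0.0028], [-0.0037, -0.0028, 0.0029], [-0.0039, -0.0024, 0.0031], [-0.004, -0.0019, 0.0032], [-0.0041, -0.0014, 0.0033], [-0.0042, -0.0009, 0.0033], [-0.0043, -0.0005, 0.0034], [-0.0043, 0.0, 0.0034]]
```

Emit:
servo_tool:
  translation:
    - [-0.0002, -0.0053, 0.0002]
    - [-0.0006, -0.0053, 0.0005]
    - [-0.0009, -0.0052, 0.0008]
    - [-0.0013, -0.0051, 0.0011]
    - [-0.0016, -0.0049, 0.0013]
    - [-0.002, -0.0047, 0.0016]
    - [-0.0023, -0.0045, 0.0018]
    - [-0.0026, -0.0042, 0.0021]
    - [-0.0029, -0.0039, 0.0023]
  turn:
    - [0, 0, 0]
    - [0, 0, 0]
    - [0, 0, 0]
    - [0, 0, 0]
    - [0, 0, 0]
    - [0, 0, 0]
    - [0, 0, 0]
    - [0, 0, 0]
    - [0, 0, 0]

```text
clock: 24.6
tool_pos: [0.6235, -0.0162, 0.0556]
eef_rot: [-0.061, 0.943, 0.021, 0.328]
contact_force: [-0.6, 5.9, -2.6]
opening: 0.128
finger_force: 25.0
```

```bash
python3 - <<'E'
from arc import *
plan(s,knobp(.8),leanR(.66))
E
```

```text
[ 0.554  1.203 -0.978  2.263  2.461  1.009 -0.418] [ 0.62348719 -0.01619524  0.05562304] [-0.06051068  0.94267172  0.0211835   0.32750533] [-0.62168341  5.94287547 -2.6046229 ]
grasp jig [-51.7  10.2  70.5] ang 0.7727211339994013 rad 57.63591871949124
trans(tool now) [ 0.0003 -0.0028 -0.0007] turn [0.0023 0.0088 0.0024] trans(after turn) [ 0.0003 -0.0029 -0.0007]
```

Emit:
servo_tool:
  translation:
    - [-0.0031, -0.0045, 0.0025]
    - [-0.0034, -0.0037, 0.0028]
    - [-0.0037, -0.0028, 0.0029]
    - [-0.0039, -0.0024, 0.0031]
    - [-0.004, -0.0019, 0.0032]
    - [-0.0041, -0.0014, 0.0033]
    - [-0.0042, -0.0009, 0.0033]
    - [-0.0043, -0.0005, 0.0034]
    - [-0.0043, 0, 0.0034]
    - [0, 0, 0]
  turn:
    - [0, 0, 0]
    - [0, 0, 0]
    - [0, 0, 0]
    - [0, 0, 0]
    - [0, 0, 0]
    - [0, 0, 0]
    - [0, 0, 0]
    - [0, 0, 0]
    - [0, 0, 0]
    - [0, 0, 0]

```text
clock: 25.85
tool_pos: [0.671, -0.0314, 0.0554]
eef_rot: [-0.059, 0.943, 0.018, 0.328]
contact_force: [-1.7, 4.3, -1.6]
opening: 0.119
finger_force: 24.8
```

```bash
python3 - <<'E'
from arc import *
plan(s,knobp(1.62),leanR(.66))
E
```

```text
[ 0.56   1.185 -0.943  2.123  2.42   0.873 -0.33 ] [ 0.67103272 -0.03135126  0.05537042] [-0.05866053  0.94269487  0.01826339  0.32795086] [-1.66557387  4.32862558 -1.56911061]
grasp jig [-97.   31.1  70.3] ang 1.6363534640798068 rad 61.20158105057986
trans(tool now) [ 0.0006  0.0012 -0.0012] turn [-0.0045  0.0093  0.0009] trans(after turn) [ 0.0006  0.0012 -0.0012]
```

Emit:
servo_tool:
  translation:
    - [0, 0, 0]
    - [0, 0, 0]
    - [0, 0, 0]
    - [0, 0, 0]
    - [0, 0, -0.02]
    - [0, 0, -0.04]
    - [0, 0, -0.05]
    - [0, 0, -0.05]
    - [0, 0, -0.02]
    - [0, 0, 0]
  turn:
    - [0, 0, 0]
    - [0, 0, 0]
    - [0, 0, 0]
    - [0, 0, 0]
    - [0, 0, 0]
    - [0, 0, 0]
    - [0, 0, 0]
    - [0, 0, 0]
    - [0, 0, 0]
    - [0, 0, 0]
  grip: 0.45

```text
clock: 27.1
tool_pos: [0.56, -0.0454, 0.1979]
eef_rot: [-0.059, 0.942, 0.017, 0.329]
contact_force: [0.4, 0.3, 0.4]
opening: 0.449
finger_force: 0.0
```

```bash
python3 - <<'E'
from arc import *
from plant import optics
w=optics.snapshot("wrist"); cv2.imwrite("pics/w5.png",w["img"][:,:,::-1]); G=w2j(cloud(w))*1000
m=((mask(w,(0,150,40),(5,255,255))|mask(w,(174,150,40),(180,255,255)))>0)&(abs(G[...,2]-64)<20)&(abs(G[...,1])<90)
print(m.sum(),np.percentile(G[m],[3,50,97],axis=0).round(1).tolist())
E
```

```text
[ 0.688  0.843 -1.08   2.398  2.258  0.809 -0.418] [ 0.56003154 -0.04536462  0.19793195] [-0.05865045  0.94230713  0.01676776  0.32914472] [0.36732538 0.27087498 0.43970588]
grasp jig [ 14.9  31.1 212.8] ang 0.5150955416245986 rad 123.99652375272795
395 [[-90.3, 24.0, 49.1], [-81.9, 29.9, 69.0], [-80.0, 35.8, 80.7]]
```

View pics/w5.png

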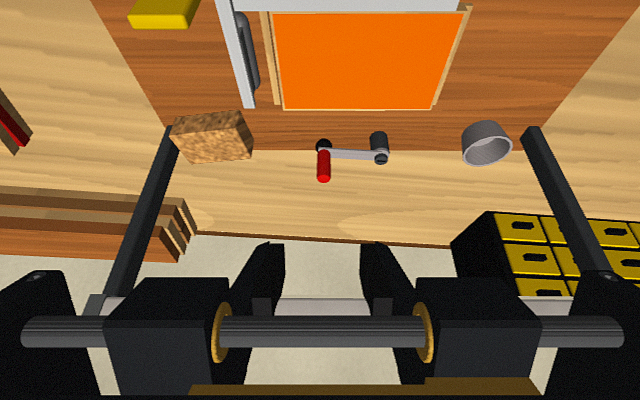

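The knob (323,165) is back at about 1.49 rad, past where it started; the board is in its nest, and the cork and tin haven't moved. I hand in.

```bash
python3 -c "
from plant import r
print(r.finish_job())"
```

```text
the job is handed in; nothing more can be done
None
```

The job is done and handed in at about 27 s: the clip was swung to its stop square across the board, the carriage was slid to its end stop with the lock tab sprung out, and the clip was swung back to about 1.49 rad, with the board still in its nest; the judge's result was not shown.

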